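# Change over two toggle-clamp cooling jigs

### The job

Two cooling jigs for moulded lamp brackets stand on the bench: in one the clamp is open over a fresh bracket, in the other it is locked on a bracket that has cooled. First swing the open clamp's handle over centre until it locks fully on the fresh bracket, so that it does not warp; then swing the other clamp fully back, lift out the cooled bracket and lay it flat, ear up, in the grey tray. Leave that clamp open and all else on the bench where it lies.

Things in the scene. Friction and masses are not known exactly. Their poses are not given: they have to be found in the camera images.
- jig_1: Cooling jig, clamp locked at the start on the cooled bracket. Plate 212 x 92 x 10 mm, fixed. Origin on the bench under the arm's pivot (z 72 mm); x runs from clamp to nest, z up; plate x -66 to 146 mm. Clamp at x -60 to 10, rubber tip at x 50. White nest block carries a bracket: its centre at x 83, y 0, underside at z 30; steel dowels 38 mm high round it, 1.5 mm play.
- jig_2: Cooling jig, clamp open at the start over the fresh bracket. Plate 212 x 92 x 10 mm, fixed. Origin on the bench under the arm's pivot (z 72 mm); x runs from clamp to nest, z up; plate x -66 to 146 mm. Clamp at x -60 to 10, rubber tip at x 50. White nest block carries a bracket: its centre at x 83, y 0, underside at z 30; steel dowels 38 mm high round it, 1.5 mm play.
- clamp1_handle (a joint): Handle of jig 1's clamp, rad, hinged about the jig's y, locked at the start. 0 = locked: against its stop, grip 0.15 rad from upright towards the nest, arm level, tip pressed on the bracket. Grows as the grip swings back, away from the nest; dead centre at 0.075 (about 5 N at the grip), tip lifts at 0.25, open stop 1.4 (arm upright). The arm only follows the handle.
- clamp2_handle (a joint): Handle of jig 2's clamp, rad, hinged about the jig's y, open at the start. 0 = locked: against its stop, grip 0.15 rad from upright towards the nest, arm level, tip pressed on the bracket. Grows as the grip swings back, away from the nest; dead centre at 0.075 (about 5 N at the grip), tip lifts at 0.25, open stop 1.4 (arm upright). The arm only follows the handle.
- clamp1_hinge (a point): Axis of the handle of clamp 1: a point on the jig at x = -42, y = 0, z = 52 mm, with the jig's axes.
- clamp2_hinge (a point): Axis of the handle of clamp 2: a point on the jig at x = -42, y = 0, z = 52 mm, with the jig's axes.
- clamp1_grip (a point): Middle of the outer half of the black rubber grip of handle 1, 80 mm from its hinge. The grip is 20 mm wide (across the jig, in y) and 17 mm thick, from 48 to 104 mm from the hinge.
- clamp2_grip (a point): The same point on the grip of handle 2.
- bracket_1: Black moulded lamp bracket, 100 x 40 mm, 80 g, the cooled one, at the start in the nest of jig 1 under the locked clamp. Origin: centre of its underside, x along its length, z up. Plate 6 mm thick, square at -x, round at +x; an upright ear to hold it by, 10 mm thick in y, x from 2 to 30 mm, its top 71 mm above the underside. The clamp's tip bears on the flat at x = -33 mm.
- bracket_2: Black moulded lamp bracket, 100 x 40 mm, 80 g, the fresh one, at the start in the nest of jig 2 under the open clamp. Origin: centre of its underside, x along its length, z up. Plate 6 mm thick, square at -x, round at +x; an upright ear to hold it by, 10 mm thick in y, x from 2 to 30 mm, its top 71 mm above the underside. The clamp's tip bears on the flat at x = -33 mm.
- tray: Open grey plastic tray, 140 x 190 mm, 40 mm high, walls and floor 4 to 5 mm, fixed; origin at the centre of its underside, long side along its y, z up.
- air_driver: Air screwdriver, 60 mm thick, hanging over the black fixture on the right of the work from a balancer; fixed, its tip 395 mm above the bench, hose and cable going up from it. Not needed; the arm has to pass clear of it, for example folded up.
- side_cutter: Side cutter with blue handles, 60 x 141 x 16 mm, lies loose on the bench, not needed.
- torque_screwdriver: Screwdriver with a blue handle, 195 mm long, lies loose on the bench, not needed.
- bit_case: Closed orange case, 71 x 100 x 33 mm, loose on the bench, not needed.

How it is judged:
On the way, in this order (a step that is already met when the one before it is completed fails the run):
1. the open clamp is locked over centre on the fresh bracket, which lies in its nest (value of joint clamp2_handle below 0.04 rad and x of bracket_2 in the frame of jig_2 between 0.078 and 0.088 m and y of bracket_2 in the frame of jig_2 between -0.005 and 0.005 m and z of bracket_2 in the frame of jig_2 between 0.026 and 0.033 m and angle between bracket_2's own z axis and vertical below 0.06 rad), for 0.3 s.
2. the clamp on the cooled bracket is swung back open (value of joint clamp1_handle above 1.1 rad), for 0.2 s.
At the end, for the whole second after the job is handed in: Clamp 2 is locked (handle below 0.04 rad) on bracket 2, which lies in its nest within 5 mm; clamp 1 stands open (handle above 1.1 rad); bracket 1 lies at rest inside the tray, flat and ear up (within 0.25 rad), its underside less than 20 mm above the tray's underside (all of step 1 and value of joint clamp1_handle above 1.1 rad and x of bracket_1 in the frame of tray between -0.07 and 0.07 m and y of bracket_1 in the frame of tray between -0.095 and 0.095 m and z of bracket_1 in the frame of tray between 0 and 0.02 m and angle between bracket_1's own z axis and vertical below 0.25 rad and linear speed of bracket_1 below 0.02 m/s); the robot touches nothing.
It fails at once if the cooled bracket was dropped or thrown (faster than 1.2 m/s) (linear speed of bracket_1 above 1.2 m/s).
It fails at once if a tool or case on the bench was pushed about by more than 30 mm (distance of any of side_cutter, torque_screwdriver, bit_case from where it was at the start of the episode above 0.03 m).
It also fails if it takes over 72 s, if anything falls off the work surface, if the arm or the gripper's body presses on something with over 40 N, if the wrist force passes 120 N, or if a joint passes its speed limit or range.

### The arm

A 6-joint arm with a two-finger parallel gripper is mounted at the origin on a cart in front of the work surface, level with it; the furniture and walls round the work are solid. World frame = base frame: x ahead of the robot, y to its left, z up, the work surface at z = 0. Lengths are in m, angles in rad, forces in N, time in s.
With the tool pointing down it reaches from about 0.375 to 0.975 m from the base axis. Payload 3.8 kg.
Tool frame: the origin (TCP) lies midway between the tips of the shut fingers; the grasp point (between the pads) lies 19 mm behind it; z points along the fingers, y is the direction in which the jaws open and shut (so a half turn about z gives the same grasp; the last joint's range is limited). The gripper opens to 85 mm and grips with 20 to 120 N. Pads are 22 mm wide; open, the fingers measure 114 mm over their backs; the gripper's body (76 mm by 85 mm) begins 54 mm behind the grasp point. The pads swing forward as they close: fully open they stand 13 mm farther back than shut.
Start: joints at [1.173, 0.264, 1.604, -0, 1.274, -0.037], TCP at [0.238, 0.632, 0.231] pointing down, gripper open.
Joint ranges: [-2.63, 2.63], [-0.94, 2.18], [0.31, 2.57], [-1.31, 4.45], [0, 2.66], [-2.55, 2.55]. Speed limits (rad/s): [2.57, 2.57, 3.14, 3.14, 3.14, 3.14].

### API

Orientations are given as a rotation vector (axis times angle).
In Python, from workcell import bot gives the robot as it stands.
- The arm moves only by the tool drive_tool, never from a script. Its argument "deltas" is a list of rows, each an object with "hand": the opening, from 0 (shut) to 1 (fully open); "offset": the shift along the world's x, y, z in cm, a list of three; "angular": the turn, a rotation vector about the world's x, y, z in degrees, a list of three. A call has 1 to 8 rows; each row is the pose to reach, as a shift and turn from the pose commanded when the call began; what a row does not reach only later rows make up. A row lasts 1/8 s, in which the tool goes at most 62.5 mm and 10.7 degrees, less where a joint would pass 70% of its speed; a pose out of reach is approached as far as the arm can. A call with a gripper value outside its range is refused whole. The fingers move at their own pace and stop on an object; "force" is the grip in N (left out, the last holds). Time passes only in rows, so rows that repeat a pose let the fingers close. It gives the time, the measured TCP pose, the force and the opening at its end, in the units of the state.
- bot.read_state(): the state, without advancing time (a new reading comes with each control period).
- bot.read_camera(name): name is "side" or "top"; returns a dict with "frame" (400x640x3 uint8, blue, green, red), "mtx" (3x3 intrinsics, pixels), "k1" (the pictures are not rectified: a ray, as slopes to the right and down, at radius r is drawn at 1 + k1 r^2 times it, then the intrinsics apply), "R" (3x3) and "t" (3): a world point X has camera coordinates R X + t. Camera axes: x right, y down, z forward; pixel columns grow to the right and rows downward; lengths in m; the calibration is good to about 2 mm. A picture is of the moment at which its call begins. There is no depth.
- bot.finish_job(): hands the job in, once; it reports no verdict.
The state is a dict: "time": time; "q": joint angles; "joint_vel": joint speeds; "joint_torque": joint torques, N m; "tool_pos": TCP position; "tcp_rot": TCP orientation; "wrist_force": force on the tool from outside, world axes, zero at the start; "torque": the same for the moment, N m; "width": opening from 0.0 (shut) to 1.0 (fully open).
Only numpy, scipy, OpenCV 4.12 (cv2) and the standard library are available. Lean on these libraries where they do the work, as an engineer would, in place of code of your own. Each camera call takes 0.05 s, during which the arm holds its last target. There are 200 camera calls.

## Working session

There is one attempt and no reset: what is moved stays moved. The work goes in short steps, Python scripts to look and compute and a tool call to move; the robot and the scene stay as the last step left them, time stands still between calls to the robot, and variables do not carry over. Pictures are saved under pics/ and viewed, about 8 in all and at most 12, crops included, and the job is handed in when it is done.

Besides the shell and the picture viewer there is one more tool, called by a JSON object that holds its "op" and its "data", one argument or row to a line. drive_tool: Moves the arm, as the interface text tells. Its arguments: {"type":"object","properties":{"deltas":{"type":"array"},"force":{"type":"number"}},"required":["deltas"]}

```bash
ls; mkdir -p pics; python3 - <<'E'
from workcell import bot
import cv2,pickle
for n in("side","top"):
    c=bot.read_camera(n); cv2.imwrite(f"pics/{n}0.png",c["frame"]); pickle.dump(c,open(f"{n}0.pkl","wb"))
    print(n,c["mtx"],c["k1"],c["R"],c["t"])
s=bot.read_state(); print(s)
E
```

```text
pics
side [[504.69351021   0.         316.02672327]
 [  0.         504.69351021 202.14004929]
 [  0.           0.           1.        ]] -0.05567124665518749 [[-0.91143934 -0.41113503  0.01569473]
 [-0.22415884  0.46422372 -0.8568834 ]
 [ 0.34500891 -0.78451535 -0.51527131]] [0.51605166 0.27743852 1.47481431]
top [[457.92164998   0.         314.03943653]
 [  0.         457.92164998 197.55451642]
 [  0.           0.           1.        ]] 0.034970212425885654 [[-0.0417388  -0.99912476 -0.00275339]
 [-0.97640744  0.04137383 -0.21193563]
 [ 0.21186405 -0.00615751 -0.97727975]] [0.16048087 0.53735531 1.39501563]
{'time': 0.1, 'q': array([ 1.17310525e+00,  2.64711876e-01,  1.60524800e+00, -1.21941593e-05,
        1.27370033e+00, -3.69009138e-02]), 'joint_vel': array([-0.00056757, -0.00241752, -0.00450276,  0.00088198,  0.00139704,
       -0.00146955]), 'joint_torque': array([ 3.75986610e-04, -5.16713548e+01, -3.68589664e+01, -1.32765472e-04,
        6.43863226e-03, -8.33550359e-06]), 'tool_pos': array([0.23803246, 0.63092616, 0.23005787]), 'tcp_rot': array([-0.56357533, -3.09018578,  0.00317484]), 'wrist_force': array([0.68435841, 0.75227021, 0.31865842]), 'torque': array([-0.02315342, -0.01611343,  0.01273465]), 'width': 1.0020713024610166}
```

View pics/top0.png

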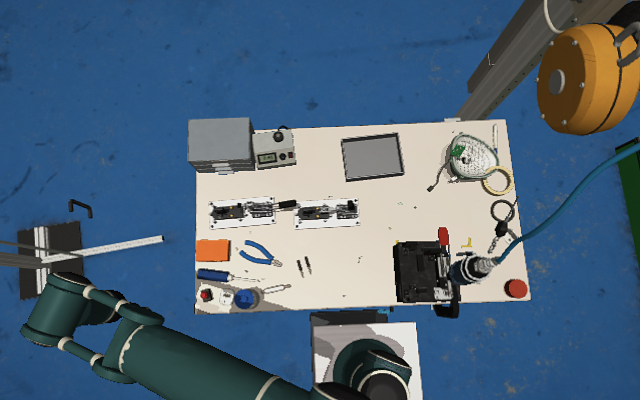

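View pics/side0.png

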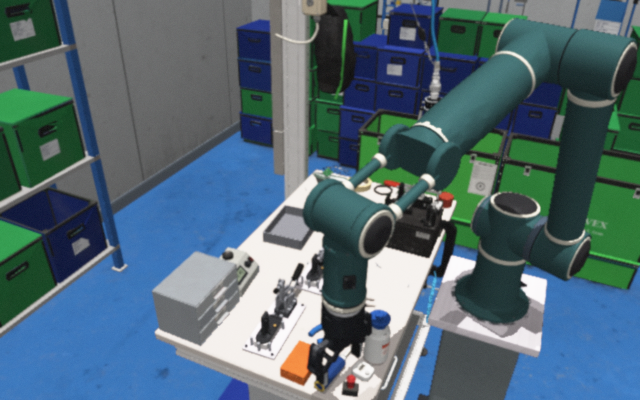

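Top view: the two jigs are at about (242,212) and (328,213), the tray at (372,157), and the driver over the fixture on the right. I'll enlarge the jig area in both views.

```bash
python3 - <<'E'
import cv2,numpy as np
t=cv2.imread("pics/top0.png");s=cv2.imread("pics/side0.png")
a=cv2.resize(t[188:238,200:370],None,fx=4.7,fy=4.7,interpolation=cv2.INTER_CUBIC)
b=cv2.resize(s[230:360,235:335],None,fx=2.7,fy=2.7,interpolation=cv2.INTER_CUBIC)
c=cv2.resize(t[125:190,330:415],None,fx=4,fy=4,interpolation=cv2.INTER_CUBIC)
im=np.zeros((600,800,3),np.uint8);im[:235,:799]=a;im[240:240+351,:270]=b;im[240:500,290:630]=c
cv2.imwrite("pics/crop0.png",im)
E
```

```text
(no output)
```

View pics/crop0.png

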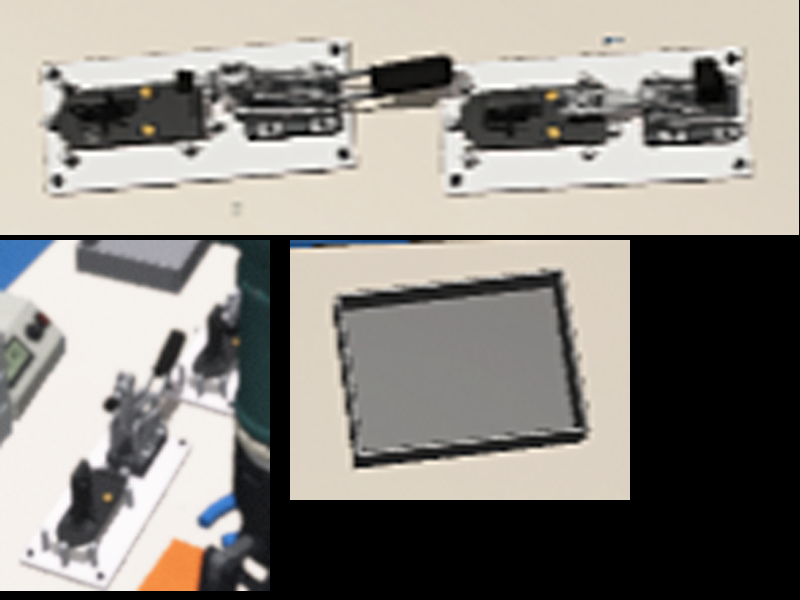

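Crop: the left jig is jig_2 (grip swung back to the right at about crop (412,75), lying over the gap), and the right jig is jig_1 (grip upright). Both nests are to the left (+y). Next I'll fit the plate and tray poses.

```bash
cat > h.py <<'E'
import numpy as np,cv2,pickle
from scipy.optimize import least_squares
def proj(c,X):
    P=np.atleast_2d(X)@c["R"].T+c["t"]; s=P[:,:2]/P[:,2:]; s=s*(1+c["k1"]*(s**2).sum(1,keepdims=True))
    return s@np.diag([c["mtx"][0,0],c["mtx"][1,1]])+c["mtx"][:2,2]
def back(c,uv,z):
    f=lambda p: (proj(c,[[p[0],p[1],z]])-uv).ravel()
    return least_squares(f,[.5,.2]).x
def frame(p,X):
    X=np.atleast_2d(X).astype(float); co,s=np.cos(p[2]),np.sin(p[2])
    return np.c_[p[0]+co*X[:,0]-s*X[:,1],p[1]+s*X[:,0]+co*X[:,1],X[:,2]]
def fit(c,uv,X,p0):
    r=least_squares(lambda p:(proj(c,frame(p,X))-uv).ravel(),p0); return r.x,r.fun
E
python3 - <<'E'
from h import *
c=pickle.load(open("top0.pkl","rb"));im=c["frame"]
up=cv2.resize(im,None,fx=8,fy=8,interpolation=cv2.INTER_CUBIC)
hsv=cv2.cvtColor(up,cv2.COLOR_BGR2HSV)
m=((hsv[...,1]<16)&(hsv[...,2]>190)).astype(np.uint8)
print(hsv[222*8,215*8],hsv[235*8,300*8])
K=dict(j2=(205,192,280,232),j1=(290,194,366,234))
P=np.array([[-.066,-.046,.01],[-.066,.046,.01],[.146,.046,.01],[.146,-.046,.01]])
crop={'j2':[(350,40),(357,170),(50,195),(42,62)],'j1':[(742,48),(750,178),(446,195),(440,68)]}
for k,v in crop.items():
    uv=np.array(v)/4.7+[200,188]-.4
    # order: -x end is right. y of jig = world -x? x_jig->+y world => y_jig -> -x world = image down: so -y up
    x,f=fit(c,uv,P,[.4,.2,np.pi/2]);print(k,x,abs(f).max())
    a,b,d,e=K[k];mm=np.zeros_like(m);mm[b*8:e*8,a*8:d*8]=m[b*8:e*8,a*8:d*8]
    n,l,st,_=cv2.connectedComponentsWithStats(mm); pts=np.argwhere(np.isin(l,[i for i in range(1,n) if st[i,4]>300]))[:,::-1].astype(np.float32)
    r=cv2.boxPoints(cv2.minAreaRect(pts))
    q=cv2.approxPolyDP(cv2.convexHull(pts.astype(np.int32)),25,True)[:,0]
    print((q+.5)/8-.5,len(pts))
    print(((r+.5)/8-.5).round(1))
T=np.array([[.07,.095,.04],[.07,-.095,.04],[-.07,-.095,.04],[-.07,.095,.04]])
uv=np.array([(334,298),(560,270),(586,436),(357,466)])
uv=(uv-[290,240])/4+[330,125]-.4
x,f=fit(c,uv,T,[.6,0,.0]);print('tray',x,f.round(1))
E
```

```text
[ 0  6 42] [ 19  27 228]
j2 [0.51616909 0.33327989 1.6081433 ] 0.5370242582885396
[[274.9375 221.8125]
 [210.0625 228.4375]
 [208.8125 204.6875]
 [272.4375 195.5625]] 50839
[[207.3 201.3]
 [273.2 195.4]
 [275.7 222.9]
 [209.8 228.8]]
j1 [0.49995502 0.06046289 1.58831577] 0.5597090086999401
[[359.0625 224.1875]
 [295.1875 228.5625]
 [293.3125 209.0625]
 [297.9375 200.9375]
 [355.9375 197.4375]] 52972
[[292.5 201.2]
 [357.8 197.2]
 [359.4 224.9]
 [294.1 228.8]]
tray [ 0.67753058 -0.0572894   0.0829552 ] [-0.4  0.5  0.1  0.6  0.6 -0.3 -0.3 -0.7]
```

```bash
cat >> h.py <<'E'
J1=np.array([0.49995,0.06046,1.58832]);J2=np.array([0.51617,0.33328,1.60814]);TR=np.array([0.6775,-0.0573,0.083])
def grip(a,r=.080): return [-.042-r*np.sin(a-.15),0,.052+r*np.cos(a-.15)]
E
python3 - <<'E'
from h import *
from scipy.spatial.transform import Rotation as Ro
c=pickle.load(open("top0.pkl","rb"));s=pickle.load(open("side0.pkl","rb"))
def cr(x):return ((proj(c,x)+.4-[200,188])*4.7).round()
print('grip2 ends crop',cr(frame(J2,[grip(1.4,.048),grip(1.4,.104)])),'grip1',cr(frame(J1,[grip(0,.06),grip(0,.104)])))
print('ear2 top',cr(frame(J2,[[.085,0,.101],[.113,0,.101]])),'ear1',cr(frame(J1,[[.085,0,.101],[.113,0,.101]])))
print('side grip2',(proj(s,frame(J2,[grip(1.4,.048),grip(1.4,.104)]))-[235,230])*2.7+[0,240])
print('side ear2',(proj(s,frame(J2,[[.085,0,.101],[.113,0,.101]]))-[235,230])*2.7+[0,240])
R=Ro.from_rotvec([-0.56357533,-3.09018578,0.00317484]).as_matrix();print(R.round(3))
for j,n in((J2,'2'),(J1,'1')):
    print(n,'world grip 1.4',frame(j,[grip(1.4)]),'0',frame(j,[grip(0)]),'ear',frame(j,[[.099,0,.085]]))
print('driver',back(c,[470,268],.4))
E
```

```text
grip2 ends crop [[378.  86.]
 [456.  74.]] grip1 [[711.  87.]
 [706.  74.]]
ear2 top [[109.  97.]
 [ 66. 100.]] ear1 [[529. 101.]
 [486. 103.]]
side grip2 [[164.03543192 372.31544075]
 [184.18855157 330.17735195]]
side ear2 [[ 88.57072299 453.27963202]
 [ 74.8395105  472.66747574]]
[[-0.936  0.353 -0.001]
 [ 0.353  0.936 -0.002]
 [ 0.    -0.002 -1.   ]]
2 world grip 1.4 [[0.5205725  0.21544344 0.07722579]] 0 [[0.51729173 0.303256   0.13110169]] ear [[0.51247384 0.43221098 0.085     ]]
1 world grip 1.4 [[ 0.50201626 -0.05744066  0.07722579]] 0 [[0.50047647 0.03041966 0.13110169]] ear [[0.49821525 0.1594448  0.085     ]]
driver [ 0.28725121 -0.214207  ]
```

{"op": "drive_tool", "data": {
  "deltas": [
    {"hand": 1,"offset": [3.4,-5,1],"angular": [0,0,-8.4]},
    {"hand": 1,"offset": [6.9,-10,1.5],"angular": [0,0,-16.8]},
    {"hand": 1,"offset": [10.3,-15,1.5],"angular": [0,0,-25.2]},
    {"hand": 1,"offset": [13.8,-20,1.5],"angular": [0,0,-33.6]},
    {"hand": 1,"offset": [17.2,-25,1.5],"angular": [0,0,-42]},
    {"hand": 1,"offset": [20.7,-30,1.5],"angular": [0,0,-50.4]},
    {"hand": 1,"offset": [24.1,-35,1.5],"angular": [0,0,-58.8]},
    {"hand": 1,"offset": [27.5,-40,1.5],"angular": [0,0,-67.2]}
  ]
}}

```text
time: 1.1
tool_pos: [0.5138, 0.2297, 0.2459]
tcp_rot: [-2.185, -2.257, 0.0]
wrist_force: [0.5, 0.9, 0.2]
width: 0.998
```

```bash
sed -i 's/^J1=.*/J1=np.array([0.5015,0.0607,1.58832]);J2=np.array([0.5177,0.3348,1.60814]);TR=np.array([0.6775,-0.0573,0.083])/' h.py; cat > st.py <<'E'
from workcell import bot
from h import *
from scipy.spatial.transform import Rotation as Ro
def st():
    s=bot.read_state();R=Ro.from_rotvec(s["tcp_rot"]).as_matrix()
    print("t",s["time"],"tcp",s["tool_pos"].round(4),"grasp",(s["tool_pos"]-.019*R[:,2]).round(4),"z",R[:,2].round(3),"yang",np.degrees(np.arctan2(R[1,1],R[0,1])).round(2),"F",s["wrist_force"].round(1),"w",round(s["width"],3));return s
E
python3 - <<'E'
from st import *
st()
print(frame(J2,[grip(1.4)]),'yaw want',np.degrees(J2[2])-90)
E
```

```text
t 1.1 tcp [0.5138 0.2297 0.2459] grasp [0.5138 0.2297 0.2649] z [-0. -0. -1.] yang 1.85 F [0.5 0.9 0.2] w 0.998
[[0.5221025  0.21696344 0.07722579]] yaw want 2.139634866168194
```

{"op": "drive_tool", "data": {
  "deltas": [
    {"hand": 1,"offset": [0.9,-1.5,-3]},
    {"hand": 1,"offset": [0.9,-1.5,-8]},
    {"hand": 1,"offset": [0.9,-1.5,-13]},
    {"hand": 1,"offset": [0.9,-1.5,-17]},
    {"hand": 1,"offset": [0.9,-1.5,-18.8]},
    {"hand": 1,"offset": [0.9,-1.5,-18.8]}
  ]
}}

```text
invalid input
```

```bash
python3 - <<'E'
from st import *
st()
c=bot.read_camera("top")["frame"];s=bot.read_camera("side")["frame"]
a=cv2.resize(c[180:240,200:370],None,fx=4.7,fy=4.7,interpolation=cv2.INTER_CUBIC)
b=cv2.resize(s[200:330,235:375],None,fx=2.3,fy=2.3,interpolation=cv2.INTER_CUBIC)
im=np.zeros((590,800,3),np.uint8);im[:282,:799]=a;im[290:589,:322]=b
cv2.imwrite("pics/g2.png",im)
E
```

```text
t 1.1 tcp [0.5138 0.2297 0.2459] grasp [0.5138 0.2297 0.2649] z [-0. -0. -1.] yang 1.85 F [0.5 0.9 0.2] w 0.998
```

View pics/g2.png

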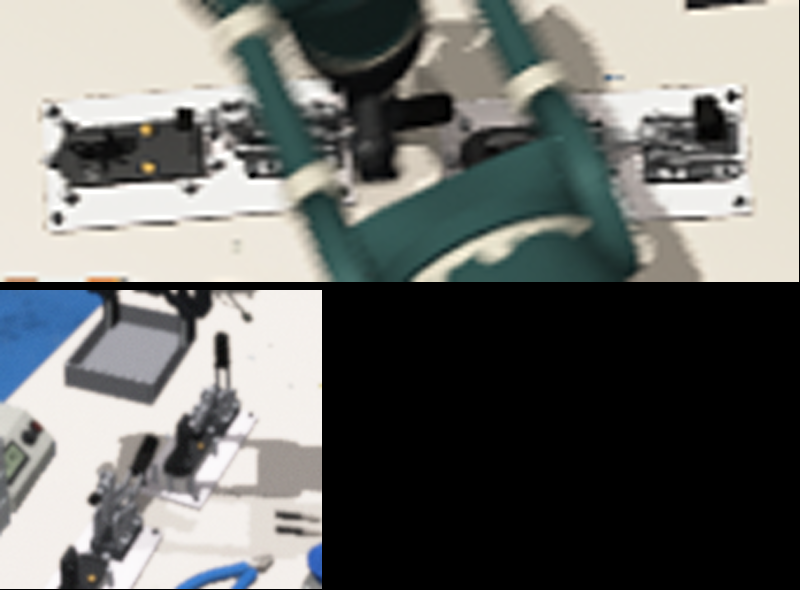

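The move was refused because "angular" was missing, so the picture is from before the descent. It shows the gripper over clamp 2's grip, and both clamps unchanged. I'll repeat the move.

{"op": "drive_tool", "data": {
  "deltas": [
    {"hand": 1,"offset": [0.9,-1.5,-3],"angular": [0,0,0.3]},
    {"hand": 1,"offset": [0.9,-1.5,-8],"angular": [0,0,0.3]},
    {"hand": 1,"offset": [0.9,-1.5,-13],"angular": [0,0,0.3]},
    {"hand": 1,"offset": [0.9,-1.5,-17],"angular": [0,0,0.3]},
    {"hand": 1,"offset": [0.9,-1.5,-18.8],"angular": [0,0,0.3]},
    {"hand": 1,"offset": [0.9,-1.5,-18.8],"angular": [0,0,0.3]}
  ]
}}

```text
time: 1.95
tool_pos: [0.521, 0.2166, 0.0571]
tcp_rot: [-2.172, -2.268, 0.004]
wrist_force: [0.0, 0.1, 1.1]
width: 1.003
```

```bash
python3 - <<'E'
from st import *
st()
c=bot.read_camera("top")["frame"];s=bot.read_camera("side")["frame"]
a=cv2.resize(c[180:240,200:370],None,fx=4.7,fy=4.7,interpolation=cv2.INTER_CUBIC)
b=cv2.resize(s[230:330,245:345],None,fx=3,fy=3,interpolation=cv2.INTER_CUBIC)
im=np.zeros((590,800,3),np.uint8);im[:282,:799]=a;im[290:590,:300]=b
cv2.imwrite("pics/g2b.png",im)
E
```

```text
t 1.95 tcp [0.521  0.2166 0.0571] grasp [0.5211 0.2166 0.0761] z [-0.003 -0.001 -1.   ] yang 2.47 F [0.  0.1 1.1] w 1.003
```

View pics/g2b.png

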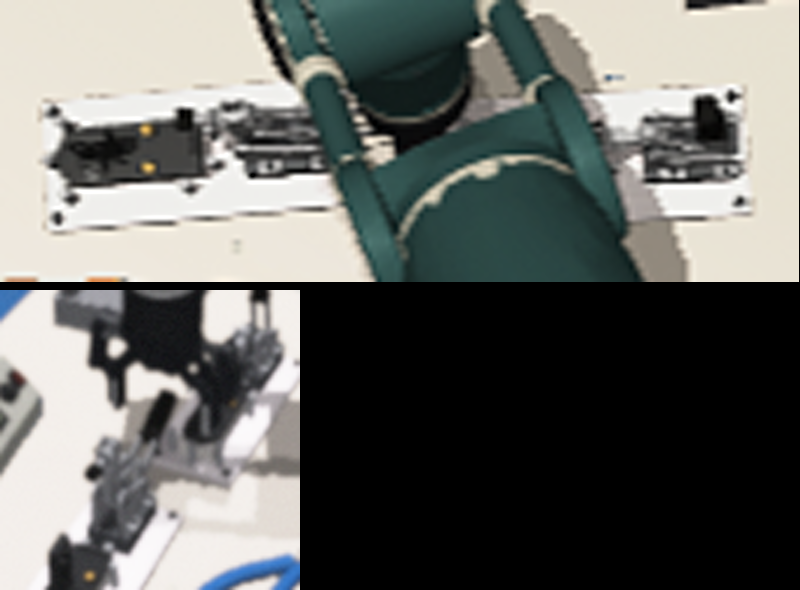

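The open fingers straddle grip 2: one at crop (115,390), the other behind it at (205,410), with the grip between them at (160,415). I'll close on it gently.

{"op": "drive_tool", "data": {
  "deltas": [
    {"hand": 0.5,"offset": [0,0,0],"angular": [0,0,0]},
    {"hand": 0.35,"offset": [0,0,0],"angular": [0,0,0]},
    {"hand": 0.27,"offset": [0,0,0],"angular": [0,0,0]},
    {"hand": 0.2,"offset": [0,0,0],"angular": [0,0,0]},
    {"hand": 0.15,"offset": [0,0,0],"angular": [0,0,0]},
    {"hand": 0.15,"offset": [0,0,0],"angular": [0,0,0]}
  ],
  "force": 30
}}

```text
time: 2.8
tool_pos: [0.5241, 0.2167, 0.0591]
tcp_rot: [2.172, 2.267, 0.004]
wrist_force: [5.1, -0.6, 0.2]
width: 0.228
```

```bash
python3 - <<'E'
from st import *
st()
g0=frame(J2,[grip(1.4)])[0]
for a in [1.4,1.25,1.1,.95,.8,.65,.5,.4,.3,.2,.1,.05,0,-.04]:
    print(a,((frame(J2,[grip(a)])[0]-g0)*100).round(2))
E
```

```text
t 2.8 tcp [0.5241 0.2167 0.0591] grasp [0.524  0.2167 0.0781] z [ 0.003  0.    -1.   ] yang 2.46 F [ 5.1 -0.6  0.2] w 0.228
1.4 [0. 0. 0.]
1.25 [-0.02  0.46  1.11]
1.1 [-0.04  1.08  2.13]
0.95 [-0.07  1.85  3.05]
0.8 [-0.1   2.75  3.85]
0.65 [-0.14  3.75  4.5 ]
0.5 [-0.18  4.85  4.99]
0.4 [-0.21  5.61  5.23]
0.3 [-0.24  6.39  5.39]
0.2 [-0.27  7.19  5.47]
0.1 [-0.3   7.99  5.47]
0.05 [-0.31  8.38  5.44]
0 [-0.33  8.78  5.39]
-0.04 [-0.34  9.1   5.33]
```

{"op": "drive_tool", "data": {
  "deltas": [
    {"hand": 0.15,"offset": [0.2,0.2,0.6],"angular": [0,0,0]},
    {"hand": 0.15,"offset": [0.2,0.5,1.1],"angular": [0,0,0]},
    {"hand": 0.15,"offset": [0.2,1.1,2.1],"angular": [0,0,0]},
    {"hand": 0.15,"offset": [0.15,1.85,3.05],"angular": [0,0,0]},
    {"hand": 0.15,"offset": [0.1,2.75,3.85],"angular": [0,0,0]},
    {"hand": 0.15,"offset": [0.1,3.75,4.5],"angular": [0,0,0]},
    {"hand": 0.15,"offset": [0.05,4.85,5.0],"angular": [0,0,0]},
    {"hand": 0.15,"offset": [0,5.6,5.2],"angular": [0,0,0]}
  ]
}}

```text
time: 3.8
tool_pos: [0.5215, 0.2726, 0.1108]
tcp_rot: [2.173, 2.269, -0.004]
wrist_force: [-0.7, -5.8, 0.0]
width: 0.227
```

```bash
python3 - <<'E'
from st import *
s=st()
print(frame(J2,[grip(.4)]))
E
```

```text
t 3.8 tcp [0.5215 0.2726 0.1108] grasp [0.5215 0.2726 0.1298] z [-0.002 -0.002 -1.   ] yang 2.47 F [-0.7 -5.8  0. ] w 0.227
[[0.52000702 0.27305076 0.12951299]]
```

{"op": "drive_tool", "data": {
  "deltas": [
    {"hand": 0.15,"offset": [0,0.8,0.15],"angular": [0,0,0]},
    {"hand": 0.15,"offset": [-0.05,1.6,0.25],"angular": [0,0,0]},
    {"hand": 0.15,"offset": [-0.1,2.4,0.25],"angular": [0,0,0]},
    {"hand": 0.15,"offset": [-0.1,3.0,0.2],"angular": [0,0,0]},
    {"hand": 0.15,"offset": [-0.1,3.5,0.15],"angular": [0,0,0]},
    {"hand": 0.15,"offset": [-0.1,3.9,0.1],"angular": [0,0,0]},
    {"hand": 0.15,"offset": [-0.1,3.9,0.1],"angular": [0,0,0]}
  ]
}}

```text
time: 4.68
tool_pos: [0.5196, 0.3118, 0.1117]
tcp_rot: [-2.172, -2.267, 0.005]
wrist_force: [-2.6, -3.8, 1.8]
width: 0.224
```

```bash
python3 - <<'E'
from st import *
s=st()
print(frame(J2,[grip(0)]))
E
```

```text
t 4.675 tcp [0.5196 0.3118 0.1117] grasp [0.5197 0.3118 0.1307] z [-0.003 -0.001 -1.   ] yang 2.44 F [-2.6 -3.8  1.8] w 0.224
[[0.51882173 0.304776   0.13110169]]
```

{"op": "drive_tool", "data": {
  "deltas": [
    {"hand": 0.15,"offset": [0,0.4,0],"angular": [0,0,0]},
    {"hand": 0.15,"offset": [0,0.8,0],"angular": [0,0,0]},
    {"hand": 0.15,"offset": [0,0.8,0],"angular": [0,0,0]}
  ]
}}

```text
time: 5.05
tool_pos: [0.5194, 0.3142, 0.1112]
tcp_rot: [2.17, 2.266, -0.018]
wrist_force: [-3.0, -22.0, 5.2]
width: 0.23
```

```bash
python3 - <<'E'
from st import *
st()
c=bot.read_camera("top")["frame"];s=bot.read_camera("side")["frame"]
a=cv2.resize(c[180:240,200:370],None,fx=4.7,fy=4.7,interpolation=cv2.INTER_CUBIC)
b=cv2.resize(s[200:360,225:345],None,fx=1.9,fy=1.9,interpolation=cv2.INTER_CUBIC)
im=np.zeros((600,800,3),np.uint8);im[:282,:799]=a;im[290:594,:228]=b
cv2.imwrite("pics/g2c.png",im)
E
```

```text
t 5.05 tcp [0.5194 0.3142 0.1112] grasp [0.5195 0.3144 0.1302] z [-0.005 -0.011 -1.   ] yang 2.49 F [ -3.  -22.    5.2] w 0.23
```

View pics/g2c.png

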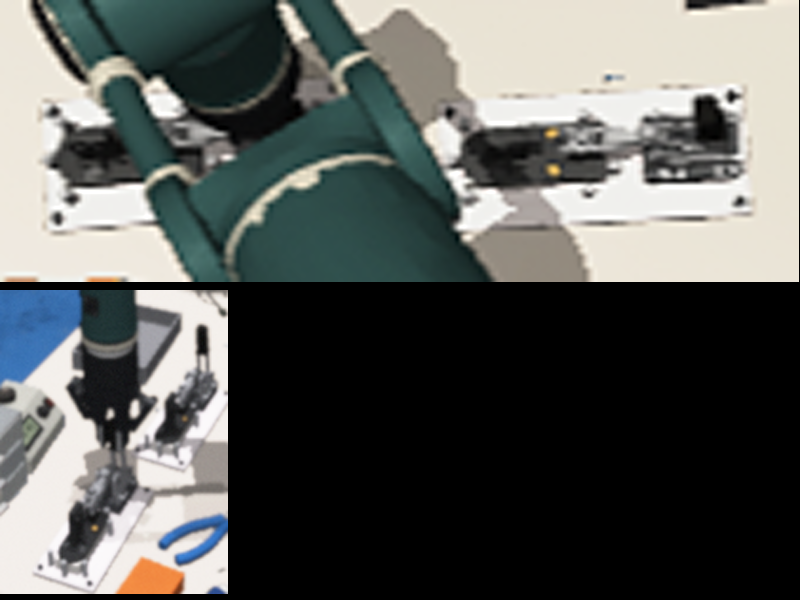

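Force rose to 22 N on the stop, and the arm lies down on the bracket in the side view, at crop (110,480). I'll release, rise and check.

{"op": "drive_tool", "data": {
  "deltas": [
    {"hand": 0.15,"offset": [0,-0.4,0],"angular": [0,0,0]},
    {"hand": 0.5,"offset": [0,-0.4,0],"angular": [0,0,0]},
    {"hand": 1,"offset": [0,-0.4,0],"angular": [0,0,0]},
    {"hand": 1,"offset": [0,-0.4,0],"angular": [0,0,0]},
    {"hand": 1,"offset": [0,-0.4,4],"angular": [0,0,0]},
    {"hand": 1,"offset": [-0.5,-5,9],"angular": [0,0,0]},
    {"hand": 1,"offset": [-1,-11,9],"angular": [0,0,0]},
    {"hand": 1,"offset": [-1.5,-17,9],"angular": [0,0,-0.6]}
  ]
}}

```text
time: 6.15
tool_pos: [0.5072, 0.149, 0.2033]
tcp_rot: [2.183, 2.257, 0.006]
wrist_force: [1.5, -0.7, 0.6]
width: 1.002
```

```bash
python3 - <<'E'
from st import *
st()
C=bot.read_camera("top");c=C["frame"];S=bot.read_camera("side");s=S["frame"]
def mark(im,off,f,cam,X,col):
    for p in proj(cam,X):
        q=((p+.5-off)*f).astype(int);cv2.circle(im,tuple(map(int,q)),3,col,1)
a=cv2.resize(c[190:235,200:285],None,fx=9,fy=9,interpolation=cv2.INTER_CUBIC)
a=a[:, :765]
b=cv2.resize(s[270:360,235:315],None,fx=2,fy=2,interpolation=cv2.INTER_CUBIC)
X=frame(J2,[grip(0,.048),grip(0,.104)])
mark(a,np.array([200,190]),9,C,X,(0,0,255));mark(b,np.array([235,270]),2,S,X,(0,0,255))
mark(a,np.array([200,190]),9,C,frame(J2,[[.146,.046,.01],[.146,-.046,.01],[-.066,.046,.01],[-.066,-.046,.01]]),(0,255,0))
im=np.zeros((600,800,3),np.uint8);im[:405,:765]=a;im[410:590,:160]=b
im[410:590,200:400]=cv2.resize(s[230:320,290:390],None,fx=2,fy=2)
cv2.imwrite("pics/g2d.png",im)
E
```

```text
t 6.15 tcp [0.5072 0.149  0.2033] grasp [0.5071 0.149  0.2223] z [ 0.004  0.001 -1.   ] yang 1.91 F [ 1.5 -0.7  0.6] w 1.002
```

View pics/g2d.png

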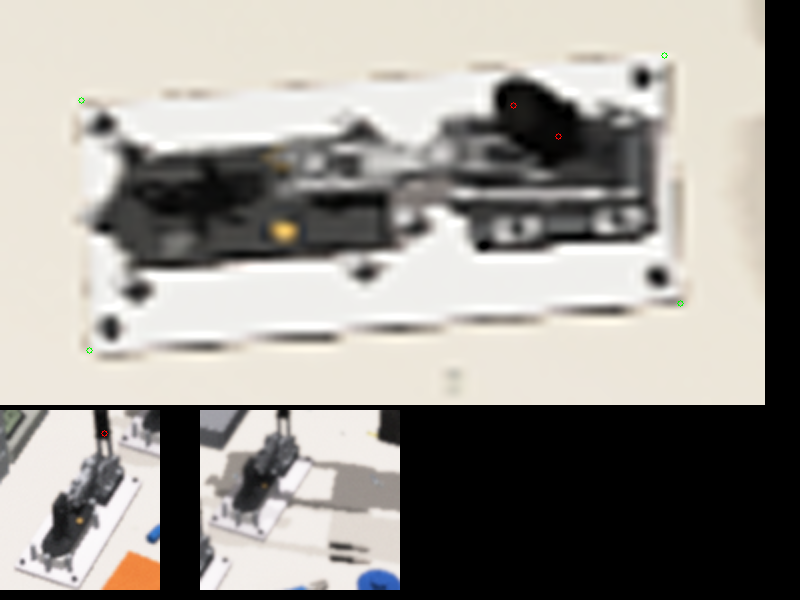

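Clamp 2's grip stands where the locked handle is predicted (crop 500–575, 80–155), and the arm is level on the bracket. Now clamp 1.

{"op": "drive_tool", "data": {
  "deltas": [
    {"hand": 1,"offset": [-0.2,-5,0],"angular": [0,0,-0.9]},
    {"hand": 1,"offset": [-0.4,-10,0],"angular": [0,0,-0.9]},
    {"hand": 1,"offset": [-0.4,-11.8,0],"angular": [0,0,-0.9]},
    {"hand": 1,"offset": [-0.4,-11.8,-3],"angular": [0,0,-0.9]},
    {"hand": 1,"offset": [-0.4,-11.8,-7],"angular": [0,0,-0.9]},
    {"hand": 1,"offset": [-0.4,-11.8,-9.1],"angular": [0,0,-0.9]},
    {"hand": 1,"offset": [-0.4,-11.8,-9.1],"angular": [0,0,-0.9]}
  ]
}}

```text
time: 7.12
tool_pos: [0.5008, 0.0326, 0.1083]
tcp_rot: [-2.2, -2.237, 0.004]
wrist_force: [0.4, 0.6, 0.7]
width: 1.001
```

{"op": "drive_tool", "data": {
  "deltas": [
    {"hand": 0.5,"offset": [0,0,0],"angular": [0,0,0]},
    {"hand": 0.35,"offset": [0,0,0],"angular": [0,0,0]},
    {"hand": 0.27,"offset": [0,0,0],"angular": [0,0,0]},
    {"hand": 0.2,"offset": [0,0,0],"angular": [0,0,0]},
    {"hand": 0.15,"offset": [0,0,0],"angular": [0,0,0]},
    {"hand": 0.15,"offset": [0,0,0],"angular": [0,0,0]}
  ],
  "force": 40
}}

```text
time: 7.88
tool_pos: [0.5026, 0.0316, 0.1112]
tcp_rot: [2.203, 2.239, 0.001]
wrist_force: [-3.2, 0.4, 6.0]
width: 0.226
```

```bash
python3 - <<'E'
from st import *
st()
g0=frame(J1,[grip(0)])[0];print(g0)
for a in [0,.1,.2,.3,.4,.5,.6,.7,.8,.9,1.,1.1,1.2,1.3,1.4,1.45]:
    print(a,((frame(J1,[grip(a)])[0]-g0)*100).round(2))
E
```

```text
t 7.875 tcp [0.5026 0.0316 0.1112] grasp [0.5026 0.0316 0.1302] z [ 0.001  0.    -1.   ] yang 0.91 F [-3.2  0.4  6. ] w 0.226
[0.50202647 0.03065966 0.13110169]
0 [0. 0. 0.]
0.1 [ 0.01 -0.8   0.08]
0.2 [ 0.03 -1.6   0.08]
0.3 [ 0.04 -2.39  0.  ]
0.4 [ 0.06 -3.17 -0.16]
0.5 [ 0.07 -3.94 -0.4 ]
0.6 [ 0.08 -4.67 -0.71]
0.7 [ 0.09 -5.38 -1.09]
0.8 [ 0.11 -6.04 -1.54]
0.9 [ 0.12 -6.65 -2.06]
1.0 [ 0.13 -7.2  -2.63]
1.1 [ 0.13 -7.7  -3.26]
1.2 [ 0.14 -8.13 -3.93]
1.3 [ 0.15 -8.5  -4.64]
1.4 [ 0.15 -8.79 -5.39]
1.45 [ 0.16 -8.9  -5.77]
```

{"op": "drive_tool", "data": {
  "deltas": [
    {"hand": 0.15,"offset": [0,-0.8,0.1],"angular": [0,0,0]},
    {"hand": 0.15,"offset": [0,-1.6,0.1],"angular": [0,0,0]},
    {"hand": 0.15,"offset": [0,-2.4,0],"angular": [0,0,0]},
    {"hand": 0.15,"offset": [0,-3.2,-0.15],"angular": [0,0,0]},
    {"hand": 0.15,"offset": [0,-3.9,-0.4],"angular": [0,0,0]},
    {"hand": 0.15,"offset": [0,-4.7,-0.7],"angular": [0,0,0]},
    {"hand": 0.15,"offset": [0,-5.4,-1.1],"angular": [0,0,0]},
    {"hand": 0.15,"offset": [0,-6.0,-1.55],"angular": [0,0,0]}
  ]
}}

```text
time: 8.88
tool_pos: [0.5035, -0.0278, 0.0963]
tcp_rot: [2.204, 2.238, 0.005]
wrist_force: [-1.6, 2.5, 8.0]
width: 0.231
```

```bash
python3 - <<'E'
from st import *
st();print(frame(J1,[grip(.8)]))
E
```

```text
t 8.875 tcp [ 0.5035 -0.0278  0.0963] grasp [ 0.5035 -0.0278  0.1153] z [ 0.002  0.002 -1.   ] yang 0.88 F [-1.6  2.5  8. ] w 0.231
[[ 0.50308432 -0.02970103  0.1156867 ]]
```

{"op": "drive_tool", "data": {
  "deltas": [
    {"hand": 0.15,"offset": [0,-0.6,-0.5],"angular": [0,0,0]},
    {"hand": 0.15,"offset": [0,-1.2,-1.1],"angular": [0,0,0]},
    {"hand": 0.15,"offset": [0,-1.7,-1.7],"angular": [0,0,0]},
    {"hand": 0.15,"offset": [0,-2.1,-2.4],"angular": [0,0,0]},
    {"hand": 0.15,"offset": [0,-2.5,-3.1],"angular": [0,0,0]},
    {"hand": 0.15,"offset": [0,-2.8,-3.9],"angular": [0,0,0]},
    {"hand": 0.15,"offset": [0,-2.9,-4.3],"angular": [0,0,0]},
    {"hand": 0.15,"offset": [0,-2.9,-4.3],"angular": [0,0,0]}
  ]
}}

```text
time: 9.88
tool_pos: [0.504, -0.0583, 0.0529]
tcp_rot: [2.201, 2.237, 0.003]
wrist_force: [1.4, -2.7, 4.9]
width: 0.231
```

```bash
python3 - <<'E'
from st import *
st();print(frame(J1,[grip(1.4)]))
E
```

```text
t 9.875 tcp [ 0.504  -0.0583  0.0529] grasp [ 0.5039 -0.0583  0.0719] z [ 0.003 -0.001 -1.   ] yang 0.91 F [ 1.4 -2.7  4.9] w 0.231
[[ 0.50356626 -0.05720066  0.07722579]]
```

{"op": "drive_tool", "data": {
  "deltas": [
    {"hand": 0.5,"offset": [0,0,0],"angular": [0,0,0]},
    {"hand": 1,"offset": [0,0,0],"angular": [0,0,0]},
    {"hand": 1,"offset": [0,0,0],"angular": [0,0,0]},
    {"hand": 1,"offset": [0,0,3],"angular": [0,0,0]},
    {"hand": 1,"offset": [0,0,9],"angular": [0,0,0]},
    {"hand": 1,"offset": [0,0,15],"angular": [0,0,0]},
    {"hand": 1,"offset": [0,5,17],"angular": [0,0,0]},
    {"hand": 1,"offset": [0,11,17],"angular": [0,0,0]}
  ]
}}

```text
time: 10.88
tool_pos: [0.5043, 0.053, 0.2251]
tcp_rot: [2.204, 2.233, 0.007]
wrist_force: [0.1, 0.6, -1.1]
width: 0.999
```

{"op": "drive_tool", "data": {
  "deltas": [
    {"hand": 1,"offset": [0,6,0],"angular": [0,0,0]},
    {"hand": 1,"offset": [-0.2,11,0],"angular": [0,0,0]},
    {"hand": 1,"offset": [-0.2,11,0],"angular": [0,0,0]}
  ]
}}

```text
time: 11.25
tool_pos: [0.4996, 0.1656, 0.2215]
tcp_rot: [-2.197, -2.244, -0.0]
wrist_force: [0.2, -0.3, 0.6]
width: 1.002
```

```bash
python3 - <<'E'
from st import *
st();print(frame(J1,[[.099,0,.085],[.036,0,.122]]))
C=bot.read_camera("top");c=C["frame"];S=bot.read_camera("side");s=S["frame"]
im=np.zeros((600,800,3),np.uint8)
im[:400,:800]=cv2.resize(c[185:240,260:370],(800,400),interpolation=cv2.INTER_CUBIC)
im[400:600,:240]=cv2.resize(s[220:320,270:390],None,fx=2,fy=2)
im[400:600,300:460]=cv2.resize(s[260:360,235:315],None,fx=2,fy=2)
cv2.imwrite("pics/e1.png",im)
E
```

```text
t 11.25 tcp [0.4996 0.1656 0.2215] grasp [0.4996 0.1656 0.2405] z [-0.001  0.001 -1.   ] yang 1.21 F [ 0.2 -0.3  0.6] w 1.002
[[0.49976525 0.1596848  0.085     ]
 [0.50086918 0.09669447 0.122     ]]
```

View pics/e1.png

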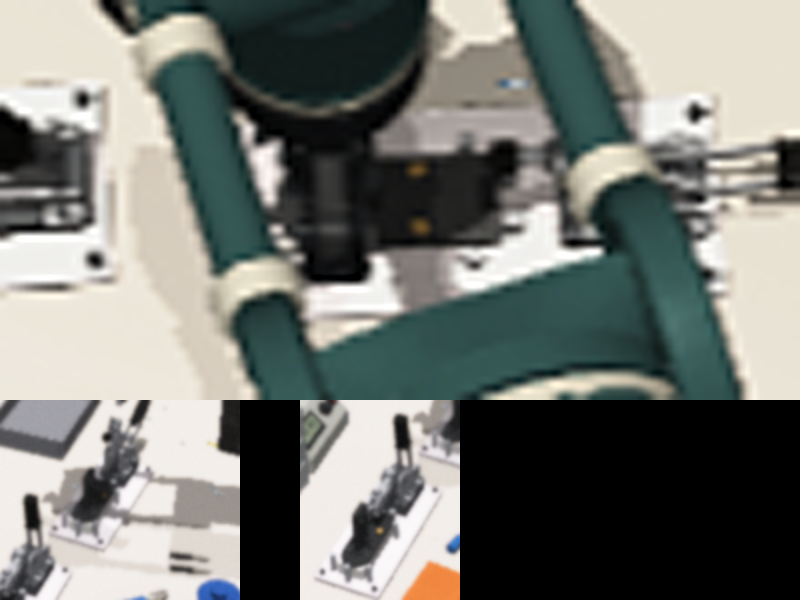

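Clamp 1 is open: its grip is at the right edge (790,165), and its rubber tip overhangs the bracket end at (500,155). Clamp 2 remains locked. I'll grasp the ear, lift a little, then shift +y clear of the tip before going up.

{"op": "drive_tool", "data": {
  "deltas": [
    {"hand": 1,"offset": [0,-0.1,-5],"angular": [0,0,0]},
    {"hand": 1,"offset": [0,-0.1,-10],"angular": [0,0,0]},
    {"hand": 1,"offset": [0,-0.1,-14],"angular": [0,0,0]},
    {"hand": 1,"offset": [0,-0.1,-16.2],"angular": [0,0,0]},
    {"hand": 1,"offset": [0,-0.1,-16.2],"angular": [0,0,0]},
    {"hand": 0.5,"offset": [0,-0.1,-16.2],"angular": [0,0,0]},
    {"hand": 0.3,"offset": [0,-0.1,-16.2],"angular": [0,0,0]},
    {"hand": 0.2,"offset": [0,-0.1,-16.2],"angular": [0,0,0]}
  ],
  "force": 30
}}

```text
time: 12.35
tool_pos: [0.5013, 0.1617, 0.0611]
tcp_rot: [2.203, 2.238, 0.003]
wrist_force: [-0.4, -0.7, -0.3]
width: 0.381
```

{"op": "drive_tool", "data": {
  "deltas": [
    {"hand": 0.12,"offset": [0,0,0],"angular": [0,0,0]},
    {"hand": 0.05,"offset": [0,0,0],"angular": [0,0,0]},
    {"hand": 0.05,"offset": [0,0,0],"angular": [0,0,0]},
    {"hand": 0.05,"offset": [0,0,0],"angular": [0,0,0]}
  ],
  "force": 40
}}

```text
time: 12.85
tool_pos: [0.5007, 0.1617, 0.0604]
tcp_rot: [2.203, 2.239, 0.001]
wrist_force: [-1.6, -0.1, 6.3]
width: 0.112
```

Gripped at about 9.5 mm, which matches the ear. Lifting in small steps.

{"op": "drive_tool", "data": {
  "deltas": [
    {"hand": 0.05,"offset": [0,0,0.5],"angular": [0,0,0]},
    {"hand": 0.05,"offset": [0,0,1.2],"angular": [0,0,0]},
    {"hand": 0.05,"offset": [0,0,2.2],"angular": [0,0,0]},
    {"hand": 0.05,"offset": [0,0,3],"angular": [0,0,0]},
    {"hand": 0.05,"offset": [0,1,3],"angular": [0,0,0]},
    {"hand": 0.05,"offset": [0,2.5,3.2],"angular": [0,0,0]},
    {"hand": 0.05,"offset": [0,2.5,5],"angular": [0,0,0]},
    {"hand": 0.05,"offset": [0,2.5,7],"angular": [0,0,0]}
  ]
}}

```text
time: 13.85
tool_pos: [0.4999, 0.1869, 0.1305]
tcp_rot: [-2.202, -2.24, 0.002]
wrist_force: [-0.1, 0.5, -1.0]
width: 0.11
```

```bash
python3 - <<'E'
from st import *
s=st();C=bot.read_camera("top");c=C["frame"];S=bot.read_camera("side")["frame"]
im=np.zeros((600,800,3),np.uint8)
im[:280,:560]=cv2.resize(c[120:260,180:460],None,fx=2,fy=2)
im[285:595,:460]=cv2.resize(S[200:355,235:465],None,fx=2,fy=2,interpolation=cv2.INTER_CUBIC)
cv2.imwrite("pics/l1.png",im)
E
```

```text
t 13.85 tcp [0.4999 0.1869 0.1305] grasp [0.4999 0.1869 0.1495] z [-0.001 -0.001 -1.   ] yang 1.0 F [-0.1  0.5 -1. ] w 0.11
```

View pics/l1.png

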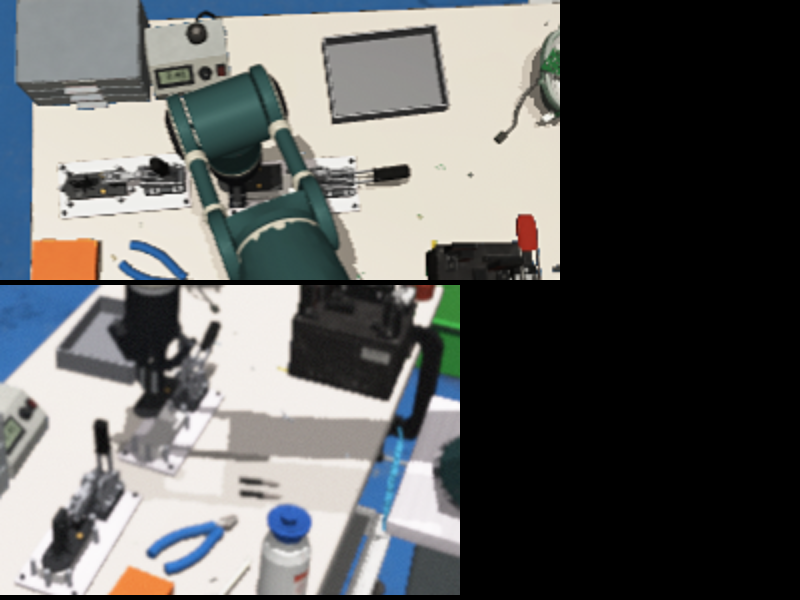

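The bracket is clear of the nest (empty white block at crop (150,440)) and held level. I'll go towards the tray, stop halfway and check the arm's clearance to the driver.

{"op": "drive_tool", "data": {
  "deltas": [
    {"hand": 0.05,"offset": [3,0,2],"angular": [0,0,0]},
    {"hand": 0.05,"offset": [7,0,4],"angular": [0,0,0]},
    {"hand": 0.05,"offset": [11,-1,5],"angular": [0,0,1]},
    {"hand": 0.05,"offset": [15,-3,5],"angular": [0,0,2]},
    {"hand": 0.05,"offset": [17,-6,5],"angular": [0,0,3]},
    {"hand": 0.05,"offset": [17.9,-9,5],"angular": [0,0,4]},
    {"hand": 0.05,"offset": [17.9,-11,5],"angular": [0,0,4]}
  ]
}}

```text
time: 14.82
tool_pos: [0.6795, 0.0751, 0.179]
tcp_rot: [-2.125, -2.313, 0.001]
wrist_force: [-0.1, 0.1, -0.7]
width: 0.113
```

```bash
python3 - <<'E'
from st import *
s=st();print(s["q"].round(3));c=bot.read_camera("top")["frame"];S=bot.read_camera("side")["frame"]
im=np.zeros((600,800,3),np.uint8)
im[:300,:800]=cv2.resize(c[130:400,240:560],(800,675))[0:300] if 0 else cv2.resize(c[120:400,180:580],(800,560))[0:300]
im=cv2.resize(c[110:400,220:560],(680,580));
o=np.zeros((598,800,3),np.uint8);o[:580,:680]=im
o[400:,560:]=cv2.resize(S[60:258,250:490],(240,198))
cv2.imwrite("pics/m1.png",o)
E
```

```text
t 14.825 tcp [0.6795 0.0751 0.179 ] grasp [0.6795 0.0751 0.198 ] z [-0.001 -0.    -1.   ] yang 4.86 F [-0.1  0.1 -0.7] w 0.113
[ 0.074  0.315  1.637 -0.     1.191 -0.011]
```

View pics/m1.png

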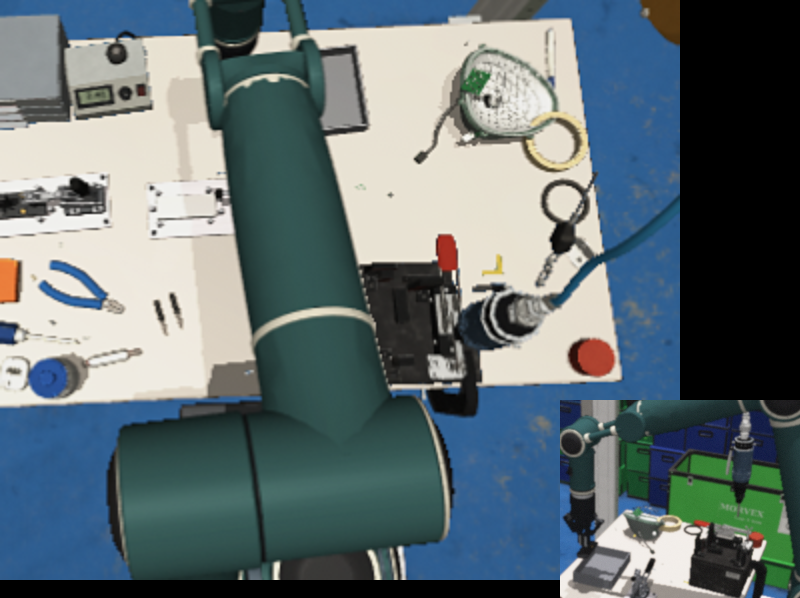

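Midway: the forearm's right edge is at (380,380) and the driver's left edge at (462,330), roughly 8 cm apart. I'll place the bracket off-centre towards +y in the tray so the arm swings less towards the driver.

{"op": "drive_tool", "data": {
  "deltas": [
    {"hand": 0.05,"offset": [0,-3,0],"angular": [0,0,0]},
    {"hand": 0.05,"offset": [0,-6.5,0],"angular": [0,0,0]},
    {"hand": 0.05,"offset": [0,-9.1,0],"angular": [0,0,0]},
    {"hand": 0.05,"offset": [0,-9.1,-4],"angular": [0,0,0]},
    {"hand": 0.05,"offset": [0,-9.1,-8],"angular": [0,0,0]},
    {"hand": 0.05,"offset": [0,-9.1,-11.5],"angular": [0,0,0]},
    {"hand": 0.05,"offset": [0,-9.1,-13],"angular": [0,0,0]},
    {"hand": 0.05,"offset": [0,-9.1,-13],"angular": [0,0,0]}
  ]
}}

```text
time: 15.92
tool_pos: [0.6782, -0.0136, 0.0487]
tcp_rot: [-2.122, -2.314, 0.002]
wrist_force: [0.3, 0.9, -1.0]
width: 0.111
```

```bash
python3 - <<'E'
from st import *
st()
E
```

```text
t 15.925 tcp [ 0.6782 -0.0136  0.0487] grasp [ 0.6782 -0.0136  0.0677] z [-0.002  0.    -1.   ] yang 4.96 F [ 0.3  0.9 -1. ] w 0.111
```

{"op": "drive_tool", "data": {
  "deltas": [
    {"hand": 0.05,"offset": [0,0,-0.5],"angular": [0,0,0]},
    {"hand": 0.05,"offset": [0,0,-0.9],"angular": [0,0,0]},
    {"hand": 0.05,"offset": [0,0,-1.2],"angular": [0,0,0]},
    {"hand": 0.05,"offset": [0,0,-1.5],"angular": [0,0,0]},
    {"hand": 0.05,"offset": [0,0,-1.6],"angular": [0,0,0]}
  ]
}}

```text
time: 16.55
tool_pos: [0.6796, -0.0146, 0.0345]
tcp_rot: [2.124, 2.315, 0.0]
wrist_force: [-2.8, -0.3, 5.8]
width: 0.112
```

```bash
python3 - <<'E'
from st import *
st()
E
```

```text
t 16.55 tcp [ 0.6796 -0.0146  0.0345] grasp [ 0.6796 -0.0146  0.0535] z [ 0. -0. -1.] yang 4.92 F [-2.8 -0.3  5.8] w 0.112
```

On the floor (5.8 N upward). Release and rise. The retreat goes straight up, then back to the left, away from the driver.

{"op": "drive_tool", "data": {
  "deltas": [
    {"hand": 0.25,"offset": [0,0,0.1],"angular": [0,0,0]},
    {"hand": 0.5,"offset": [0,0,0.1],"angular": [0,0,0]},
    {"hand": 0.5,"offset": [0,0,0.1],"angular": [0,0,0]},
    {"hand": 0.5,"offset": [0,0,3],"angular": [0,0,0]},
    {"hand": 0.5,"offset": [0,0,8],"angular": [0,0,0]},
    {"hand": 0.5,"offset": [0,0,14],"angular": [0,0,0]},
    {"hand": 0.5,"offset": [0,6,18],"angular": [0,0,0]},
    {"hand": 0.5,"offset": [0,12,18],"angular": [0,0,0]}
  ]
}}

```text
time: 17.55
tool_pos: [0.6821, 0.1, 0.2187]
tcp_rot: [2.123, 2.307, 0.01]
wrist_force: [0.6, 0.6, -0.7]
width: 0.5
```

{"op": "drive_tool", "data": {
  "deltas": [
    {"hand": 0.5,"offset": [0,6,0],"angular": [0,0,0]},
    {"hand": 0.5,"offset": [0,12,0],"angular": [0,0,0]},
    {"hand": 0.5,"offset": [0,14,0],"angular": [0,0,0]},
    {"hand": 0.5,"offset": [0,14,0],"angular": [0,0,0]}
  ]
}}

```text
time: 18.05
tool_pos: [0.6789, 0.241, 0.2129]
tcp_rot: [2.121, 2.317, -0.001]
wrist_force: [0.1, -1.0, -0.3]
width: 0.5
```

```bash
python3 - <<'E'
from st import *
s=st();c=bot.read_camera("top")["frame"];S=bot.read_camera("side")["frame"]
o=np.zeros((600,800,3),np.uint8)
o[:400]=cv2.resize(c[125:295,190:530],(800,400),interpolation=cv2.INTER_CUBIC)
o[400:,:300]=cv2.resize(S[200:360,225:465],(300,200))
o[400:,310:590]=cv2.resize(S[185:285,255:395],(280,200))
cv2.imwrite("pics/f1.png",o)
E
```

```text
t 18.05 tcp [0.6789 0.241  0.2129] grasp [0.6789 0.241  0.2319] z [-0.    -0.001 -1.   ] yang 5.07 F [ 0.1 -1.  -0.3] w 0.5
```

View pics/f1.png

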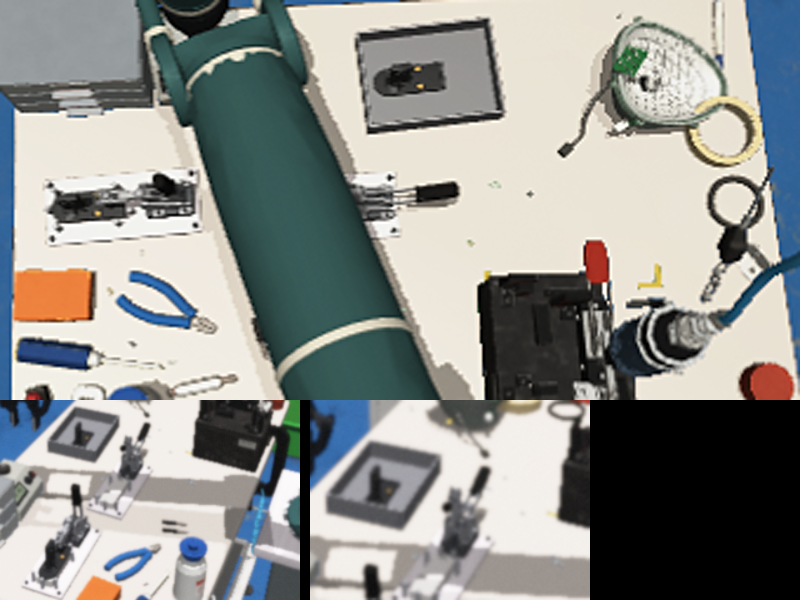

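Bracket 1 lies flat, ear up, in the tray (410,78). Clamp 1 is open (grip at 435,190), clamp 2 is locked upright (165,183), and the tools have not moved. Handing in.

```bash
python3 -c "
from workcell import bot
print(bot.finish_job())"
```

```text
the job is handed in; nothing more can be done
None
```

I locked clamp 2 on the fresh bracket, swung clamp 1 fully back, and laid the cooled bracket flat, ear up, in the grey tray. I then drew the arm clear and handed the job in at about 18 s on the robot's clock.

**What the last checks showed:**
- **Clamp 2:** its grip stands where a locked handle should be, and it was pressed on its stop with 22 N. The handle angle itself was not measured, only judged from that force and the pictures.
- **Clamp 1:** it stands open, with the handle lying back near its stop.
- **Bracket 1:** it lies inside the tray with the ear up, somewhat off centre on purpose, to keep the arm away from the hanging screwdriver.
- **Rest of the bench:** the side cutter, torque screwdriver and bit case are where they were, judged by eye. The gripper is free, with about 1 N or less at the wrist.

**What disagreed or failed:**
- At the lock, the gripper had travelled about 9 mm past the position I predicted for clamp 2. I put this down to pad slip and a 2–3 mm error in the jig pose.
- One move call was refused because I left out "angular". Nothing moved.

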